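Take the loaded parts carrier off its hooks and hold it level

TASK

The steel parts carrier hangs by its grip bar from the stand's two upturned hooks, with a gas nozzle and two nuts in it. Lift it over the hook tips, draw it off without tipping it, and finish holding it by the bar in the gripper, steady and level, at least 12 cm above the table and 10 cm from where it hung, the nozzle and nuts still in it. Leave the other things where they lie, and do not put the carrier down or let go.

Things in the scene. Friction and masses are not known exactly. Their poses are not given: they have to be found in the camera images.
- carrier: Open tray of bare sheet steel, 100 mm (x) x 160 mm (y) x 40 mm high, 3 mm walls, with a raised grip; hangs on the stand. Origin: centre of its underside, 35 mm above the table at the start; z up. A steel strap 22 mm wide rises from each short side (y = +-78 mm) to z = 143 mm; the grip bar joins the straps. 0.4 to 0.8 kg with its load.
- carrier_bar (a point): Centre of the carrier's wooden grip bar, 134 mm above the tray's underside, 169 mm above the table at the start. Bar along the carrier's y, 154 mm long, flat-sided, 16 mm wide (x), 18 mm high. Grip it at its middle from above, between the two prongs, fingers closing along the carrier's x. A fume hood hangs over the table beyond x = 0.63 m, y -0.24 to 0.09 m, from 0.38 m up: come from in front of it.
- hook_stand: Fixed dark steel stand. Origin on the table, below where the bar's middle hangs (carrier within 6 mm, axes within 0.02 rad of the stand's). Foot plate 8 mm thick, x -30 to 140, y +-95 mm; back plate 140 mm wide at x = 105 mm, 160 mm high. Two 10 mm round prongs at y = +-45 mm run from it towards -x, between bar and tray; the bar rests on them 160 mm above the table.
- hook_tip (a point): Point midway between the two upturned prong tips, at the height of their tops: 29 mm in front (-x) of the stand's origin, 177 mm above the table. To pass over the tips the carrier must rise 20 to 65 mm; then draw it along the stand's -x by more than 80 mm before lifting higher, as its tray is below the prongs.
- gas_nozzle: Copper gas nozzle, tapered tube 68 mm long, 25 mm thick, lying in the tray; origin at its underside. Must stay in the tray.
- nut_0: Rusty dark steel hexagon nut, 27 mm across flats, 15 mm high, lying in the tray; origin at the centre of its underside. Must stay in the tray.
- nut_1: Bright steel hexagon nut, 27 mm across flats, 15 mm high, lying in the tray; origin at the centre of its underside. Must stay in the tray.
- offcut_flat_l: Bystander: dark flat steel offcut 30x85x6 mm lying loose beside the stand on its +y side; origin at the centre of its underside.
- gusset_f: Bystander: triangular steel gusset 72x72x6 mm lying loose beside the stand on its -y side; origin at the centre of its underside.
- stub_plate: Bystander: tube stub on a square plate, 104x101x57 mm, loose at the right; origin at the centre of its underside.
- chipping_hammer: Bystander: chipping hammer with spring handle, 160x245x27 mm, loose at the right; origin at the centre of its underside.
- mig_pliers: Bystander: welding pliers with red handles, 58x199x18 mm, loose at the right; origin at the centre of their underside.

How it is judged:
By the outcome, as a careful person would: the job done as asked, in the order asked, and still so for the second after the job is handed in, while the arm keeps its last pose, push and grip.
It also fails if it takes over 32 s, if anything falls off the work surface, if the arm or the gripper's body presses on something with over 40 N, if the wrist force passes 120 N, or if a joint passes its speed limit or range.

ROBOT

A 7-joint arm with a two-finger parallel gripper is mounted at the origin on a cart in front of the work surface, level with it; the furniture and walls round the work are solid. World frame = base frame: x ahead of the robot, y to its left, z up, the work surface at z = 0. Lengths are in m, angles in rad, forces in N, time in s.
With the tool pointing down it reaches from about 0.4 to 0.85 m from the base axis. Payload 4.5 kg.
Tool frame: the origin (TCP) lies where the fingers leave the gripper's body, on its centre line; the fingertips stand 64 mm ahead of it and the grasp point (between the pads) lies 45 mm ahead of it; z points along the fingers, y is the direction in which the jaws open and shut (so a half turn about z gives the same grasp; the last joint's range is limited). The gripper opens to 88 mm and grips with 3 to 60 N. Pads are 18 mm wide; open, the fingers measure 123 mm over their backs; the gripper's body (75 mm by 187 mm) begins 45 mm behind the grasp point.
Start: joints at [1.148, 0.689, -0.195, 1.565, 0.157, 0.902, -0.215], TCP at [0.276, -0.561, 0.303] pointing down, gripper open.
Joint ranges: [-3.01, 3.01], [-0.46, 2.08], [-1.47, 1.51], [0.13, 2.56], [-1, 4.14], [0.04, 2.09], [-2.66, 2.66]. Speed limits (rad/s): [2.57, 2.57, 3.14, 3.14, 3.14, 3.14, 3.14].

INTERFACE

Orientations are given as a unit quaternion [x, y, z, w].
In Python, from plant import monitor, snapshot, workorder, finder gives the robot as it stands.
- The arm moves only by the tool carry_out, never from a script. Its argument "motion" is one flat list of numbers, 6 for each row, row after row: the shift along the tool's x, y, z in cm, then the turn, a rotation vector about the tool's x, y, z in rad. In form: [x, y, z, rx, ry, rz, x, y, z, rx, ry, rz, ...]. A call has 1 to 8 rows; each row shifts and turns the commanded pose from where the row before left it, along the tool's axes as they then stand; what a row does not reach is not made up. A row lasts 1/8 s, in which the tool goes at most 62.5 mm and 10.7 degrees, less where a joint would pass 70% of its speed; a pose out of reach is approached as far as the arm can. A call with a gripper value outside its range is refused whole. "hand" is the finger opening in cm, from 0 to 8.81, set as the call begins (left out, the last holds). The fingers move at their own pace and stop on an object; "grip_force" is the grip in N (left out, the last holds). Time passes only in rows, so rows that do not move let the fingers close. It gives the time, the measured TCP pose, the force and the opening at its end, in the units of the state.
- monitor.get_state(): the state, without advancing time (a new reading comes with each control period).
- snapshot(name): name is "scene" or "side" or "wrist"; returns a dict with "frame" (420x560x3 uint8, red, green, blue), "range_z" (420x560 float32, m along the optical axis (not along the pixel's ray), 0 where there is no reading), "fx", "fy", "cx", "cy" (pixels), "D" ([k1, k2, p1, p2, k3] as OpenCV has them; the pictures are not rectified), "rvec" (rotation vector, rad) and "tvec" (3), from world to camera coordinates, as OpenCV has them; the wrist camera has in their place "hand_eye" (4x4, takes a point from camera to tool coordinates, whose origin is the TCP and whose axes are the flange's). Camera axes: x right, y down, z forward; pixel columns grow to the right and rows downward; lengths in m; the calibration is good to about 2 mm. A picture is of the moment at which its call begins: read the wrist's pose just before it.
- workorder.finish_job(): hands the job in, once; it reports no verdict.
Trained networks look in a picture, given as the dict that the camera call returned (one of the last four; its "shot" number tells which), for a name from the list of things; names that differ only in an ending like _2 or _b are one class to them, and where a whole thing is asked for, a point or a joint stands for the part that bears it (a point fixed in the world has none). Each returns a list of dicts, best first, with "p" (0 to 1); they miss things now and then, are a little off and sometimes report something else, mostly with a low value. They report only what shows in the picture. A call takes as long as a camera call.
- finder.masks_of(picture, thing): "pixels" (420x560 bool, what is visible of it) and "extent" ([left, top, right, bottom] in pixels, round what is visible of it).
The state is a dict: "clock": time; "q": joint angles; "qd": joint speeds; "joint_torque": joint torques, N m; "tool_pos": TCP position; "eef_rot": TCP orientation; "contact_force": force on the tool from outside, world axes, zero at the start; "moment": the same for the moment, N m; "opening": opening from 0.0 (shut) to 1.0 (fully open).
Only numpy, scipy, OpenCV 4.12 (cv2) and the standard library are available. Lean on these libraries where they do the work, as an engineer would, in place of code of your own. Each camera call takes 0.05 s, during which the arm holds its last target. There are 200 camera calls.

## Working session

There is one attempt and no reset: what is moved stays moved. The work goes in short steps, Python scripts to look and compute and a tool call to move; the robot and the scene stay as the last step left them, time stands still between calls to the robot, and variables do not carry over. Pictures are saved under pics/ and viewed, about 8 in all and at most 12, crops included, and the job is handed in when it is done.

Besides the shell and the picture viewer there is one more tool, called in YAML: its name, and indented under it one key for each argument. carry_out: Moves the arm, as the interface text tells. Its arguments: {"type":"object","properties":{"motion":{"type":"array"},"hand":{"type":"number"},"grip_force":{"type":"number"}},"required":["motion"]}

```bash
mkdir -p pics
cat > h.py <<'E'
import numpy as np,cv2
from scipy.spatial.transform import Rotation as R
from plant import monitor,snapshot,workorder,finder
def cam2world(pic,st=None):
    if 'rvec' in pic:
        Rm=cv2.Rodrigues(np.array(pic['rvec'],float))[0];t=np.array(pic['tvec'],float).ravel()
        return Rm.T,-Rm.T@t
    H=np.array(pic['hand_eye']);Rt=R.from_quat(st['eef_rot']).as_matrix()
    return Rt@H[:3,:3],Rt@H[:3,3]+np.array(st['tool_pos'])
def pts(pic,mask,st=None):
    v,u=np.nonzero(mask&(pic['range_z']>0))
    K=np.array([[pic['fx'],0,pic['cx']],[0,pic['fy'],pic['cy']],[0,0,1.]])
    n=cv2.undistortPoints(np.stack([u,v],1).astype(float).reshape(-1,1,2),K,np.array(pic['D'],float)).reshape(-1,2)
    z=pic['range_z'][v,u]
    A,b=cam2world(pic,st)
    return (np.c_[n*z[:,None],z])@A.T+b,u,v
def save(pic,name): cv2.imwrite('pics/'+name,pic['frame'][:,:,::-1])
E
python3 - <<'E'
from h import *
print(monitor.get_state())
for n in ['scene','side']:
    p=snapshot(n);save(p,n+'0.png');A,b=cam2world(p);print(n,b.round(3),A[:,2].round(2))
    for th in ['carrier','carrier_bar','hook_stand','gas_nozzle','nut_0','nut_1']:
        for m in finder.masks_of(p,th)[:2]:
            P,u,v=pts(p,m['pixels']);print(th,round(m['p'],2),m['extent'],np.median(P,0).round(3) if len(P) else 0, np.percentile(P,[3,97],axis=0).round(3).tolist() if len(P) else 0)
E
```

```text
{'clock': 0.0, 'q': array([ 1.14782665,  0.68997555, -0.19453052,  1.56636239,  0.15732034,
        0.90248295, -0.21513476]), 'qd': array([-9.09551342e-04,  1.16302983e-03, -1.63946369e-03, -4.00822622e-05,
        2.44807800e-03, -5.68849534e-04, -1.63231891e-03]), 'joint_torque': array([ 8.04395095e-04, -5.27569163e+01, -1.26721781e+00, -1.53431994e+01,
       -5.27218357e-02,  6.47856112e-03,  1.68738529e-04]), 'tool_pos': array([ 0.2753945 , -0.56047501,  0.30191071]), 'eef_rot': array([ 9.74024186e-01,  2.26442144e-01, -2.74188243e-04, -8.74601772e-04]), 'contact_force': array([ 0.3570695 , -0.24543696,  1.15132467]), 'moment': array([-0.00618646,  0.01775196,  0.02258276]), 'opening': 0.9993770347111434}
scene [-0.446  0.917  0.776] [ 0.68 -0.6  -0.42]
carrier 0.65 [230.4, 201.0, 297.6, 281.0] [0.515 0.115 0.065] [[0.455, 0.032, 0.033], [0.587, 0.202, 0.178]]
carrier_bar 0.59 [230.8, 202.6, 294.1, 280.4] [0.517 0.114 0.064] [[0.455, 0.025, 0.008], [0.63, 0.202, 0.178]]
hook_stand 0.67 [205.8, 202.0, 293.9, 294.3] [0.604 0.18  0.054] [[0.48, 0.071, 0.004], [0.641, 0.231, 0.161]
[... 544 characters left out ...]
0.061] [[0.461, 0.029, 0.034], [0.583, 0.195, 0.177]]
hook_stand 0.94 [237.4, 152.7, 306.5, 236.6] [0.614 0.103 0.039] [[0.516, 0.03, 0.001], [0.672, 0.205, 0.16]]
gas_nozzle 0.47 [249.0, 191.4, 259.4, 202.7] [0.533 0.124 0.058] [[0.52, 0.098, 0.049], [0.543, 0.147, 0.063]]
nut_0 0.5 [247.5, 206.3, 258.0, 214.4] [0.513 0.069 0.051] [[0.502, 0.059, 0.044], [0.524, 0.086, 0.055]]
nut_0 0.49 [233.3, 191.6, 241.4, 201.8] [0.488 0.14  0.051] [[0.477, 0.131, 0.042], [0.499, 0.155, 0.054]]
nut_1 0.5 [247.5, 206.3, 258.0, 214.4] [0.513 0.069 0.051] [[0.502, 0.059, 0.044], [0.524, 0.086, 0.055]]
nut_1 0.49 [233.3, 191.6, 241.4, 201.8] [0.488 0.14  0.051] [[0.477, 0.131, 0.042], [0.499, 0.155, 0.054]]
```

Run:
```python
from h import *
ims=[]
for n in ['scene','side']:
    p=snapshot(n);ims.append(p['frame'][:,:,::-1])
    m=finder.masks_of(p,'carrier')[0]
    e=m['extent'];M=np.zeros((420,560),bool);M[int(e[1])-6:int(e[3])+6,int(e[0])-6:int(e[2])+6]=1
    P,u,v=pts(p,M)
    s=(P[:,2]>.168)&(P[:,2]<.19);Q=P[s]
    c=Q[:,:2].mean(0)
    (cx,cy),wh,a=cv2.minAreaRect(Q[:,:2].astype(np.float32))
    print(n,s.sum(),c,Q[:,2].mean(),np.median(Q[:,2]),(cx,cy),wh,a)
    d=np.linalg.svd(Q[:,:2]-c)[2][0];print('bar dir',d,np.arctan2(d[1],d[0]))
s=ims[1][110:260,180:350];cv2.imwrite('pics/a.png',np.vstack([np.hstack([cv2.resize(ims[0],(400,300)),cv2.resize(ims[1],(400,300))]),np.hstack([cv2.resize(ims[0][180:315,180:360],(400,300),interpolation=2),cv2.resize(ims[1][130:265,180:360],(400,300),interpolation=2)])]))
```

```text
scene 320 [0.51340415 0.12335782] 0.1750910041334995 0.17619431895396948 (0.5109456777572632, 0.1165119856595993) (0.04121968150138855, 0.16870228946208954) 17.797630310058594
bar dir [ 0.30218484 -0.95324935] -1.2638125069829116
side 272 [0.52127428 0.10439722] 0.17476190784612222 0.1750254877063035 (0.5123986601829529, 0.10874371975660324) (0.04000537469983101, 0.16505619883537292) 18.73680305480957
bar dir [ 0.31832826 -0.94798055] -1.2468308411684845
```

View pics/a.png

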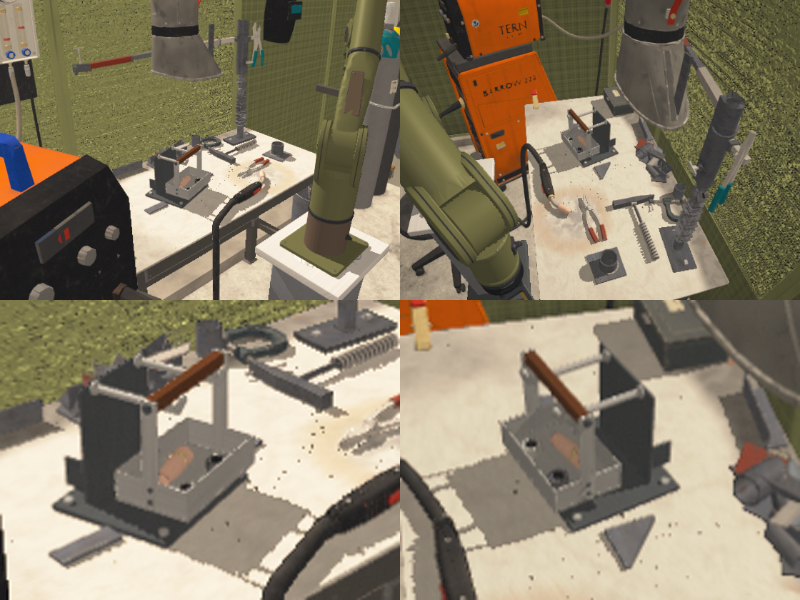

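The pictures show the carrier hanging with its back plate on the far side. In the side crop the bar runs from about (530,350) to (585,415). The nozzle and both nuts are in the tray, and a welding torch lies in front. Next I'll check the corridor and the hand-eye, then plan the approach.

```bash
cat >> h.py <<'E'
def plan(target,yaw,n,tilt0=True,start=None):
    """rows from the measured pose to TCP target, tool down with tool-x heading yaw"""
    st=monitor.get_state();p=np.array(st['tool_pos'] if start is None else start[0]);r=R.from_quat(st['eef_rot'] if start is None else start[1])
    rt=R.from_euler('z',yaw)*R.from_euler('x',np.pi)
    out=[]
    for k in range(n):
        f=1/(n-k);d=r.inv().apply((np.array(target)-p)*f)*100;w=(r.inv()*rt).as_rotvec()*f
        row=np.r_[d.round(1),w.round(2)];out+=row.tolist()
        p=p+r.apply(row[:3]/100);r=r*R.from_rotvec(row[3:])
    for i in range(0,len(out),48):print([round(float(x),2) for x in out[i:i+48]])
    print('end',p.round(4),(r.inv()*rt).as_rotvec().round(3))
    return p,r.as_quat()
E
python3 - <<'E'
from h import *
p=snapshot('wrist');print(np.array(p['hand_eye']).round(3),p['fx'])
for n in ['side','scene']:
    p=snapshot(n);P,u,v=pts(p,np.ones((420,560),bool))
    th=.315
    L=(P-[.512,.112,0])@np.array([[np.cos(th),np.sin(th),0],[-np.sin(th),np.cos(th),0],[0,0,1]]).T
    for a in np.arange(-.3,-.04,.04):
        s=(L[:,0]>a)&(L[:,0]<a+.04)&(abs(L[:,1])<.11)&(P[:,2]<.4);print(n,a.round(2),s.sum(),np.percentile(L[s,2],[50,95,99.5]).round(3))
    s=(P[:,0]>.2)&(P[:,0]<.6)&(P[:,1]>-.55)&(P[:,1]<0)&(P[:,2]<.6);print(np.percentile(P[s,2],[50,99]))
plan([.512-.075*.95,.112-.075*.31,.33],.457+1.43,13)
E
```

```text
[[-0.001 -0.962 -0.274  0.07 ]
 [ 1.    -0.001 -0.002 -0.   ]
 [ 0.001 -0.274  0.962 -0.083]
 [ 0.     0.     0.     1.   ]] 317.9948256488752
side -0.3 27 [-0.83  -0.247 -0.002]
side -0.26 269 [-0.002  0.     0.002]
side -0.22 669 [-0.001  0.034  0.037]
side -0.18 638 [0.003 0.032 0.035]
side -0.14 705 [-0.002  0.001  0.003]
side -0.1 683 [-0.002  0.001  0.003]
side -0.06 980 [-0.     0.072  0.075]
[-0.00154584  0.05061409]
scene -0.3 4 [-0.     0.002  0.002]
scene -0.26 681 [-0.018  0.003  0.005]
scene -0.22 1464 [0.    0.034 0.037]
scene -0.18 507 [0.024 0.033 0.036]
scene -0.14 686 [-0.001  0.002  0.003]
scene -0.1 678 [-0.001  0.002  0.004]
scene -0.06 1255 [0.002 0.073 0.077]
[-0.00085699  0.56546419]
[3.3, -3.9, -0.2, 0.0, 0.0, -0.11, 3.8, -3.5, -0.2, 0.0, 0.0, -0.11, 4.1, -3.1, -0.2, 0.0, 0.0, -0.11, 4.4, -2.6, -0.2, 0.0, 0.0, -0.11, 4.7, -2.1, -0.2, 0.0, 0.0, -0.11, 4.9, -1.6, -0.2, 0.0, 0.0, -0.11, 5.1, -1.1, -0.2, 0.0, 0.0, -0.11, 5.1, -0.5, -0.2, 0.0, 0.0, -0.11]
[5.2, 0.1, -0.2, 0.0, 0.0, -0.11, 5.1, 0.6, -0.2, 0.0, 0.0, -0.11, 5.0, 1.2, -0.2, 0.0, 0.0, -0.11, 4.9, 1.8, -0.3, 0.0, 0.0, -0.11, 4.7, 2.2, -0.2, 0.0, 0.0, -0.11]
end [0.4403 0.0891 0.3297] [-0.  0. -0.]
```

carry_out:
  motion: [3.3,-3.9,-0.2,0,0,-0.11,3.8,-3.5,-0.2,0,0,-0.11,4.1,-3.1,-0.2,0,0,-0.11,4.4,-2.6,-0.2,0,0,-0.11,4.7,-2.1,-0.2,0,0,-0.11,4.9,-1.6,-0.2,0,0,-0.11,5.1,-1.1,-0.2,0,0,-0.11,5.1,-0.5,-0.2,0,0,-0.11]
  hand: 8.8

```text
clock: 2.05
tool_pos: [0.3776, -0.1604, 0.3191]
eef_rot: [0.784, 0.621, 0.0, 0.001]
contact_force: [0.2, 0.7, 0.2]
opening: 0.993
```

carry_out:
  motion: [5.2,0.1,-0.2,0,0,-0.11,5.1,0.6,-0.2,0,0,-0.11,5.0,1.2,-0.2,0,0,-0.11,4.9,1.8,-0.3,0,0,-0.11,4.7,2.2,-0.2,0,0,-0.11,0,0,0,0,0,0,0,0,0,0,0,0]

```text
clock: 2.92
tool_pos: [0.44, 0.0885, 0.3296]
eef_rot: [0.587, 0.809, -0.001, 0.0]
contact_force: [0.1, -0.2, -0.2]
opening: 0.997
```

```bash
cat > w.py <<'E'
from h import *
import sys
st=monitor.get_state();p=snapshot('wrist');save(p,sys.argv[1])
print(st['clock'],st['tool_pos'].round(4),R.from_quat(st['eef_rot']).as_matrix()[:,0].round(4),R.from_quat(st['eef_rot']).as_matrix()[:,2].round(4),st['contact_force'].round(1),st['opening'])
for t in ['carrier_bar','gas_nozzle','nut_0']:
    for m in finder.masks_of(p,t)[:2]:
        P,u,v=pts(p,m['pixels'],st)
        print(t,round(m['p'],2),m['extent'],np.median(P,0).round(3))
P,u,v=pts(p,np.ones((420,560),bool),st)
s=(P[:,2]>.169)&(P[:,2]<.183)&(np.hypot(P[:,0]-.512,P[:,1]-.112)<.09)
# brown bar only (exclude grey prongs/straps)
f=p['frame'][v,u].astype(int);s&=(f[:,0]-f[:,2]>30);Q=P[s]
print(s.sum(),'px',u[s].min(),u[s].max(),v[s].min(),v[s].max(),'z',np.percentile(Q[:,2],[5,50,95]).round(4))
(c,wh,a)=cv2.minAreaRect(Q[:,:2].astype(np.float32));print(c,wh,a)
d=np.linalg.svd(Q[:,:2]-Q[:,:2].mean(0))[2][0];print('mean',Q[:,:2].mean(0),'yaw',np.arctan2(*(d*np.sign(d[1]))[::-1])-np.pi/2)
E
python3 w.py w1.png
```

```text
2.925 [0.44   0.0885 0.3296] [-3.100e-01  9.507e-01 -9.000e-04] [-5.0e-04 -1.1e-03 -1.0e+00] [ 0.1 -0.2 -0.2] 0.9967195574473915
carrier_bar 0.57 [308.9, 101.9, 415.3, 303.0] [0.51  0.123 0.052]
gas_nozzle 0.71 [354.2, 161.4, 380.5, 216.3] [0.534 0.123 0.061]
gas_nozzle 0.27 [322.0, 198.4, 345.4, 224.0] [0.51  0.076 0.053]
nut_0 0.94 [320.0, 133.8, 345.3, 161.4] [0.484 0.146 0.053]
nut_0 0.82 [317.8, 201.9, 344.5, 224.6] [0.509 0.076 0.053]
2954 px 354 409 111 300 z [0.1752 0.1782 0.1793]
(0.5132694244384766, 0.11185649037361145) (0.032794639468193054, 0.15468217432498932) 17.93793296813965
mean [0.51143761 0.14068077] yaw 0.30493355703746405
```

View pics/w1.png

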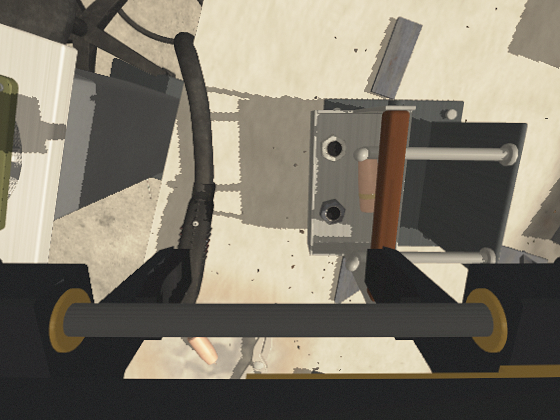

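```bash
cat > bar.py <<'E'
from h import *
for n in ['wrist','side','scene']:
    st=monitor.get_state();p=snapshot(n)
    P,u,v=pts(p,np.ones((420,560),bool),st)
    f=p['frame'][v,u].astype(int)
    th=.305;L=(P-[.516,.113,0])@np.array([[np.cos(th),np.sin(th),0],[-np.sin(th),np.cos(th),0],[0,0,1]]).T
    s=(f[:,0]-f[:,2]>30)&(L[:,2]>.165)&(L[:,2]<.185)&(abs(L[:,0])<.03)&(abs(L[:,1])<.085)
    print(n,s.sum(),'y range',np.percentile(L[s,1],[1,99]).round(4))
    for a in np.arange(-.08,.08,.02):
        k=s&(L[:,1]>a)&(L[:,1]<=a+.02)
        if k.sum()>8:
            zt=np.percentile(L[k,2],90);t=k&(L[:,2]>zt-.003)
            print(a.round(2),k.sum(),'ztop',zt.round(4),'x all',np.percentile(L[k,0],[3,97]).round(4),'top',np.percentile(L[t,0],[3,50,97]).round(4))
E
python3 bar.py
```

```text
wrist 3066 y range [-0.0269  0.0767]
-0.04 193 ztop 0.1789 x all [-0.0026  0.0122] top [-0.0021  0.0049  0.0122]
-0.02 515 ztop 0.1791 x all [-0.0028  0.0119] top [-0.0021  0.0045  0.012 ]
0.0 558 ztop 0.179 x all [-0.0029  0.0118] top [-0.0023  0.0044  0.0117]
0.02 574 ztop 0.1792 x all [-0.003   0.0117] top [-0.0023  0.0043  0.0117]
0.04 622 ztop 0.1791 x all [-0.0033  0.0116] top [-0.0023  0.0044  0.0116]
0.06 597 ztop 0.1791 x all [-0.0032  0.0116] top [-0.0024  0.0043  0.0116]
side 247 y range [-0.0782  0.0761]
-0.08 30 ztop 0.1781 x all [-0.0014  0.0144] top [-0.0003  0.0063  0.013 ]
-0.06 34 ztop 0.177 x all [-0.0018  0.0127] top [-0.0004  0.0057  0.013 ]
-0.04 35 ztop 0.1779 x all [-0.0023  0.0131] top [0.0003 0.006  0.0134]
-0.02 35 ztop 0.1781 x all [-0.0028  0.0127] top [-0.0003  0.005   0.0125]
0.0 32 ztop 0.1789 x all [-0.0032  0.0109] top [-0.0013  0.0059  0.0115]
0.02 28 ztop 0.1771 x all [-0.004   0.0108] top [-0.0044  0.0023  0.0113]
0.04 27 ztop 0.1764 x all [-0.0041  0.0096] top [-0.0032  0.0031  0.0097]
0.06 26 ztop 0.1764 x all [-0.0039  0.011 ] top [-0.0026  0.0045  0.0111]
scene 282 y range [-0.0732  0.077 ]
-0.08 21 ztop 0.1784 x all [-0.0032  0.0128] top [-0.0026  0.0053  0.0138]
-0.06 38 ztop 0.1783 x all [-0.0042  0.0106] top [-0.0089  0.0043  0.0113]
-0.04 34 ztop 0.179 x all [-0.0034  0.0122] top [-0.0031  0.0045  0.013 ]
-0.02 36 ztop 0.1791 x all [-0.0037  0.0102] top [-0.0027  0.0047  0.0103]
0.0 36 ztop 0.1792 x all [-0.005  0.012] top [-0.0033  0.0033  0.0123]
0.02 38 ztop 0.1787 x all [-0.0046  0.0115] top [-0.0025  0.0038  0.012 ]
0.04 41 ztop 0.1792 x all [-0.004   0.0106] top [-0.0036  0.0025  0.0112]
0.06 37 ztop 0.1792 x all [-0.0043  0.0117] top [-0.0031  0.0021  0.0114]
```

Side, scene and wrist agree: the bar's middle is at about (0.520, 0.114), its top at z ≈ 0.1785 and its yaw about 0.31. In the wrist picture the bar runs from (397,110) to (380,300), with the prong tips at (362,155) and (352,262).

Run:
```python
from h import *
e=plan([.5203,.1144,.30],1.881,5)
plan([.5203,.1144,.2145],1.881,6,start=e)
```

```text
[0.0, 1.7, 0.6, -0.0, 0.0, 0.0, 0.0, 1.7, 0.6, -0.0, 0.0, 0.0, 0.0, 1.7, 0.6, -0.0, 0.0, 0.0, 0.0, 1.7, 0.6, -0.0, 0.0, 0.0, 0.0, 1.6, 0.6, -0.0, 0.0, 0.0]
end [0.5201 0.1143 0.2997] [-0.     0.     0.004]
[0.0, 0.0, 1.4, -0.0, 0.0, 0.0, 0.0, 0.0, 1.4, -0.0, 0.0, 0.0, 0.0, 0.0, 1.4, -0.0, 0.0, 0.0, 0.0, 0.0, 1.4, -0.0, 0.0, 0.0, 0.0, 0.0, 1.5, -0.0, 0.0, 0.0, 0.0, 0.0, 1.4, -0.0, 0.0, 0.0]
end [0.5201 0.1143 0.2147] [-0.     0.     0.004]
```

carry_out:
  motion: [0,1.7,0.6,0,0,0,0,1.7,0.6,0,0,0.004,0,1.7,0.6,0,0,0,0,1.7,0.6,0,0,0,0,1.6,0.6,0,0,0,0,0,1.4,0,0,0,0,0,1.4,0,0,0,0,0,0,0,0,0]

```text
clock: 4.28
tool_pos: [0.519, 0.1145, 0.2702]
eef_rot: [0.588, 0.809, -0.002, -0.001]
contact_force: [0.3, 0.5, -0.5]
opening: 0.998
```

```bash
python3 bar.py | grep -A7 wrist
python3 - <<'E'
from h import *
p=snapshot('wrist');save(p,'w2.png');plan([.5203,.1144,.2145],1.881,5)
E
```

```text
wrist 5557 y range [-0.0735  0.0766]
-0.08 347 ztop 0.1788 x all [-0.0014  0.0137] top [-0.0013  0.0059  0.013 ]
-0.04 648 ztop 0.179 x all [-0.0013  0.0129] top [-0.0013  0.006   0.0128]
-0.02 785 ztop 0.1791 x all [-0.0014  0.0129] top [-0.0014  0.0053  0.0125]
0.0 842 ztop 0.1792 x all [-0.0019  0.0125] top [-0.0019  0.0051  0.0122]
0.02 930 ztop 0.1792 x all [-0.0019  0.0127] top [-0.0019  0.0053  0.0121]
0.04 1017 ztop 0.1792 x all [-0.0019  0.0123] top [-0.0019  0.0051  0.0121]
0.06 984 ztop 0.1792 x all [-0.0019  0.0123] top [-0.0019  0.0049  0.0119]
[-0.0, -0.0, 1.2, 0.0, 0.0, 0.0, -0.0, -0.0, 1.1, 0.0, 0.0, 0.0, -0.0, -0.0, 1.2, 0.0, 0.0, 0.0, -0.0, -0.0, 1.1, 0.0, 0.0, 0.0, -0.1, -0.0, 1.2, 0.0, 0.0, 0.0]
end [0.5206 0.1142 0.2142] [0.001 0.    0.002]
```

View pics/w2.png

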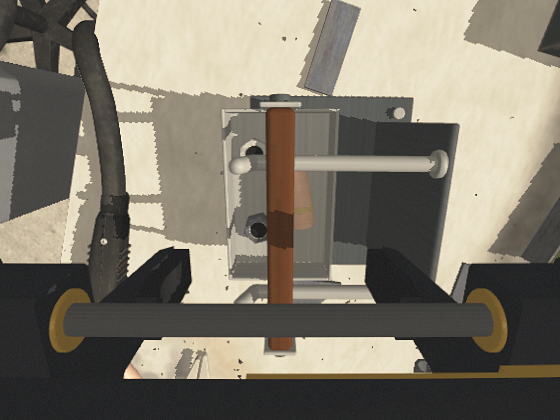

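The bar sits centred between the fingers at column ~281, square to the jaws. I'll descend and close.

carry_out:
  motion: [0,0.1,1.2,0,0,0,0,0,1.1,0,0,0,0,0,1.2,0,0,0,0,0,1.1,0,0,0,0,0,1.1,0,0,0,0,0,0,0,0,0]

```text
clock: 5.22
tool_pos: [0.5207, 0.1152, 0.2138]
eef_rot: [0.589, 0.808, -0.001, -0.0]
contact_force: [0.7, -0.1, 0.5]
opening: 0.997
```

carry_out:
  motion: [0,0,0,0,0,0,0,0,0,0,0,0,0,0,0,0,0,0,0,0,0,0,0,0,0,0,0,0,0,0,0,0,0,0,0,0]
  hand: 0.5
  grip_force: 45

```text
clock: 5.98
tool_pos: [0.5211, 0.1153, 0.2147]
eef_rot: [0.589, 0.808, -0.0, 0.0]
contact_force: [-0.1, -0.7, 0.6]
opening: 0.343
```

Still closing (0.34). I'll wait for the fingers.

carry_out:
  motion: [0,0,0,0,0,0,0,0,0,0,0,0,0,0,0,0,0,0,0,0,0,0,0,0]

```text
clock: 6.48
tool_pos: [0.5211, 0.1154, 0.2147]
eef_rot: [0.589, 0.808, -0.0, 0.0]
contact_force: [0.1, 0.5, -0.2]
opening: 0.176
```

carry_out:
  motion: [0,0,0,0,0,0,0,0,0,0,0,0]

```text
clock: 6.72
tool_pos: [0.5211, 0.1154, 0.2147]
eef_rot: [0.589, 0.808, 0.0, 0.0]
contact_force: [1.0, 0.5, 0.6]
opening: 0.175
```

The opening is 15.4 mm, which matches the 16 mm bar. I'll lift gently, 4 cm straight up.

carry_out:
  motion: [0,0,-0.3,0,0,0,0,0,-0.5,0,0,0,0,0,-0.7,0,0,0,0,0,-0.7,0,0,0,0,0,-0.7,0,0,0,0,0,-0.7,0,0,0,0,0,-0.5,0,0,0,0,0,0,0,0,0]

```text
clock: 7.72
tool_pos: [0.5213, 0.1154, 0.2562]
eef_rot: [0.589, 0.808, 0.0, 0.0]
contact_force: [-0.2, -0.1, -5.3]
opening: 0.173
```

```bash
cat > c.py <<'E'
from h import *
import sys
st=monitor.get_state();Rt=R.from_quat(st['eef_rot']).as_matrix();print(st['clock'],st['tool_pos'].round(4),'toolx',Rt[:,0].round(4),'z',Rt[:,2].round(4),st['contact_force'].round(1),st['moment'].round(2),st['opening'])
ims=[]
G=np.array(st['tool_pos'])+Rt[:,2]*.045
for n in ['scene','side','wrist']:
    p=snapshot(n);ims.append(p)
    P,u,v=pts(p,np.ones((420,560),bool),st)
    L=(P-G)@np.c_[Rt[:,1],Rt[:,0],[0,0,1]]
    # tray rim relative to grasp point (expect z about -0.094), floor
    s=(abs(L[:,0])<.062)&(abs(L[:,1])<.09)&(L[:,2]<-.088)&(L[:,2]>-.100);Q=L[s]
    if len(Q)>10:
        print(n,'rim n',len(Q),'x',np.percentile(Q[:,0],[2,98]).round(3),'y',np.percentile(Q[:,1],[2,98]).round(3))
        for ax in (0,1):
            hi=Q[:,ax]>(.03 if ax==0 else .06);lo=Q[:,ax]<(-.03 if ax==0 else -.06)
            if hi.any() and lo.any():print('  rim z +/-',"xy"[ax],np.median(Q[hi,2]).round(4),np.median(Q[lo,2]).round(4))
    fl=(abs(L[:,0])<.04)&(abs(L[:,1])<.07)&(L[:,2]<-.122)&(L[:,2]>-.14)
    if fl.sum()>30:print('  floor plane',np.linalg.lstsq(np.c_[L[fl,:2],np.ones(fl.sum())],L[fl,2],rcond=None)[0].round(4))
    for t in ['gas_nozzle','nut_0']:
        for m in finder.masks_of(p,t)[:2]:
            if m['p']<.25:continue
            q=pts(p,m['pixels'],st)[0]
            if len(q):print('  ',t,round(m['p'],2),'local',((np.median(q,0)-G)@np.c_[Rt[:,1],Rt[:,0],[0,0,1]]).round(3))
f=lambda p,a:cv2.resize(p['frame'][a[0]:a[1],a[2]:a[3],::-1],(400,300),interpolation=2)
cv2.imwrite('pics/'+sys.argv[1],np.vstack([np.hstack([f(ims[0],(165,315,170,370)),f(ims[1],(105,255,150,350))]),np.hstack([f(ims[2],(0,420,0,560)),f(ims[1],(0,420,0,560))])]))
E
python3 c.py c1.png
```

```text
7.725 [0.5213 0.1154 0.2562] toolx [-0.3069  0.9517 -0.    ] z [ 9.e-04  3.e-04 -1.e+00] [-0.2 -0.1 -5.3] [ 0.02 -0.1   0.01] 0.1730222274771674
scene rim n 290 x [-0.051  0.051] y [-0.079  0.083]
  rim z +/- x -0.0966 -0.0966
  rim z +/- y -0.0963 -0.0963
  floor plane [-6.620e-02  1.000e-04 -1.305e-01]
   gas_nozzle 0.53 local [ 0.012  0.008 -0.112]
side rim n 174 x [-0.05   0.049] y [-0.083  0.08 ]
  rim z +/- x -0.097 -0.098
  rim z +/- y -0.0971 -0.0974
  floor plane [-0.0383 -0.0242 -0.1321]
   gas_nozzle 0.56 local [ 0.078 -0.046 -0.2  ]
   gas_nozzle 0.45 local [ 0.012 -0.007 -0.114]
wrist rim n 2110 x [-0.05  0.05] y [-0.032  0.08 ]
  rim z +/- x -0.0944 -0.0949
  floor plane [ 0.0037 -0.0021 -0.1311]
   gas_nozzle 0.62 local [ 0.022 -0.001 -0.108]
   gas_nozzle 0.53 local [-0.024 -0.025 -0.117]
   nut_0 0.76 local [-0.025 -0.025 -0.117]
   nut_0 0.57 local [-0.026  0.047 -0.117]
```

View pics/c1.png

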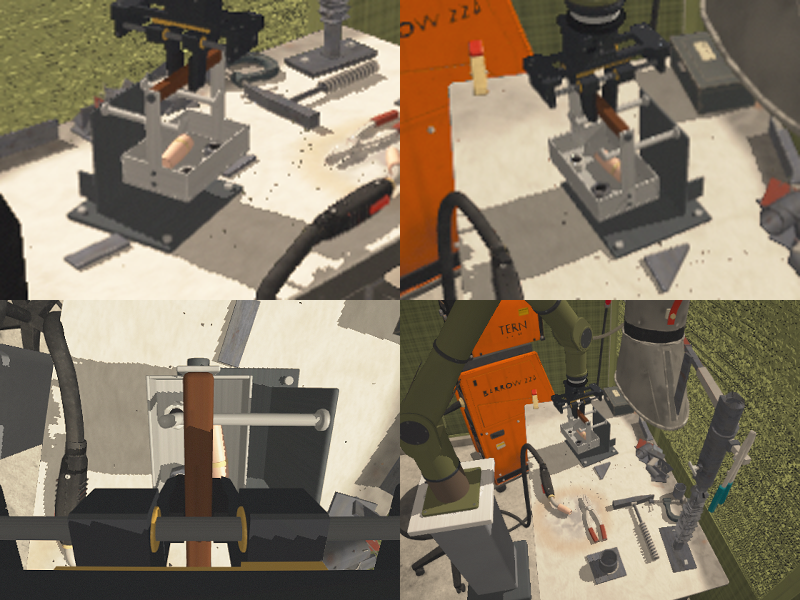

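The carrier hangs level with rim heights equal to within 1 mm, and nozzle and nuts are in it. It is 41.5 mm up, with the tray clear below the prongs and the bar above the tips. I'll draw it off along −x of the stand.

carry_out:
  motion: [0,-0.2,0,0,0,0,0,-0.4,0,0,0,0,0,-0.6,0,0,0,0,0,-0.8,0,0,0,0,0,-0.9,0,0,0,0,0,-0.9,0,0,0,0,0,-0.9,0,0,0,0,0,-0.9,0,0,0,0]

```text
clock: 9.18
tool_pos: [0.4673, 0.098, 0.2558]
eef_rot: [0.589, 0.808, 0.0, 0.0]
contact_force: [0.1, 0.3, -5.4]
opening: 0.175
```

carry_out:
  motion: [0,-0.9,0,0,0,0,0,-0.9,0,0,0,0,0,-0.9,0,0,0,0,0,-0.9,0,0,0,0,0,-0.8,0,0,0,0,0,-0.6,0,0,0,0,0,-0.4,0,0,0,0,0,0,0,0,0,0]

```text
clock: 10.18
tool_pos: [0.4163, 0.0815, 0.2557]
eef_rot: [0.589, 0.808, -0.0, 0.0]
contact_force: [-0.0, -0.2, -5.0]
opening: 0.174
```

```bash
python3 c.py c2.png
```

```text
10.175 [0.4163 0.0815 0.2557] toolx [-3.071e-01  9.517e-01 -2.000e-04] z [-0.e+00 -2.e-04 -1.e+00] [-0.  -0.2 -5. ] [-0.07 -0.21 -0.01] 0.1736864865569706
scene rim n 308 x [-0.05  0.05] y [-0.08   0.084]
  rim z +/- x -0.0963 -0.0962
  rim z +/- y -0.0958 -0.0963
  floor plane [-0.0535 -0.0236 -0.1315]
   gas_nozzle 0.51 local [ 0.013  0.005 -0.112]
   nut_0 0.48 local [-0.019 -0.027 -0.118]
side rim n 197 x [-0.05   0.051] y [-0.082  0.079]
  rim z +/- x -0.0966 -0.0974
  rim z +/- y -0.0977 -0.0969
  floor plane [-0.0411 -0.0063 -0.132 ]
   nut_0 0.54 local [-0.023 -0.04  -0.119]
   nut_0 0.4 local [-0.024  0.034 -0.119]
wrist rim n 2208 x [-0.05  0.05] y [-0.031  0.08 ]
  rim z +/- x -0.0945 -0.0948
  floor plane [ 0.0034 -0.0027 -0.131 ]
   gas_nozzle 0.81 local [ 0.021  0.001 -0.108]
   nut_0 0.81 local [-0.024 -0.025 -0.117]
   nut_0 0.75 local [-0.027  0.04  -0.116]
```

View pics/c2.png

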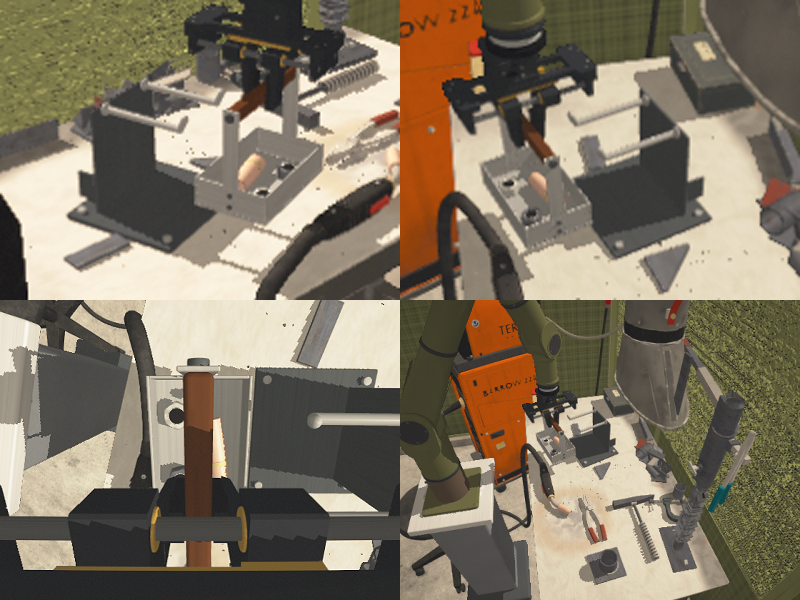

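It is clear of the prongs, level, and the contents are in place. Next I'll lift 8 cm and shift a little further from the stand.

carry_out:
  motion: [0,0,-0.4,0,0,0,0,0,-0.8,0,0,0,0,0,-1.1,0,0,0,0,0,-1.2,0,0,0,0,0,-1.2,0,0,0,0,0,-1.2,0,0,0,0,0,-1.1,0,0,0,0,0,-0.7,0,0,0]

```text
clock: 11.62
tool_pos: [0.4165, 0.0816, 0.3335]
eef_rot: [0.589, 0.808, 0.0, 0.0]
contact_force: [0.3, -0.8, -5.0]
opening: 0.173
```

carry_out:
  motion: [0,0,-0.3,0,0,0,-0.4,0,0,0,0,0,-0.8,0,0,0,0,0,-1,0,0,0,0,0,-1,0,0,0,0,0,-0.8,0,0,0,0,0,-0.4,0,0,0,0,0,0,0,0,0,0,0]

```text
clock: 12.62
tool_pos: [0.43, 0.0394, 0.3357]
eef_rot: [0.589, 0.808, -0.0, 0.0]
contact_force: [0.6, 0.2, -4.6]
opening: 0.18
```

carry_out:
  motion: [0,0,0,0,0,0,0,0,0,0,0,0,0,0,0,0,0,0,0,0,0,0,0,0]

```text
clock: 13.12
tool_pos: [0.4299, 0.0398, 0.3357]
eef_rot: [0.589, 0.808, -0.0, 0.0]
contact_force: [-0.2, -0.3, -5.9]
opening: 0.173
```

```bash
python3 c.py c3.png
```

```text
13.125 [0.4299 0.0398 0.3357] toolx [-3.072e-01  9.516e-01 -1.000e-04] z [ 0.e+00 -1.e-04 -1.e+00] [-0.2 -0.3 -5.9] [-0.   -0.11  0.04] 0.17297913013142052
scene rim n 313 x [-0.05   0.051] y [-0.08   0.084]
  rim z +/- x -0.0961 -0.0969
  rim z +/- y -0.0957 -0.0963
  floor plane [-0.0183  0.0048 -0.131 ]
   nut_0 0.51 local [-0.015 -0.028 -0.118]
side rim n 233 x [-0.051  0.051] y [-0.082  0.079]
  rim z +/- x -0.0968 -0.0976
  rim z +/- y -0.0972 -0.0968
  floor plane [-0.0284 -0.0106 -0.1322]
   nut_0 0.59 local [-0.023 -0.04  -0.119]
wrist rim n 2242 x [-0.05  0.05] y [-0.031  0.08 ]
  rim z +/- x -0.0945 -0.0948
  floor plane [ 0.0036 -0.002  -0.1311]
   gas_nozzle 0.68 local [ 0.022  0.001 -0.109]
   nut_0 0.96 local [-0.026  0.04  -0.116]
   nut_0 0.64 local [-0.024 -0.025 -0.117]
```

View pics/c3.png

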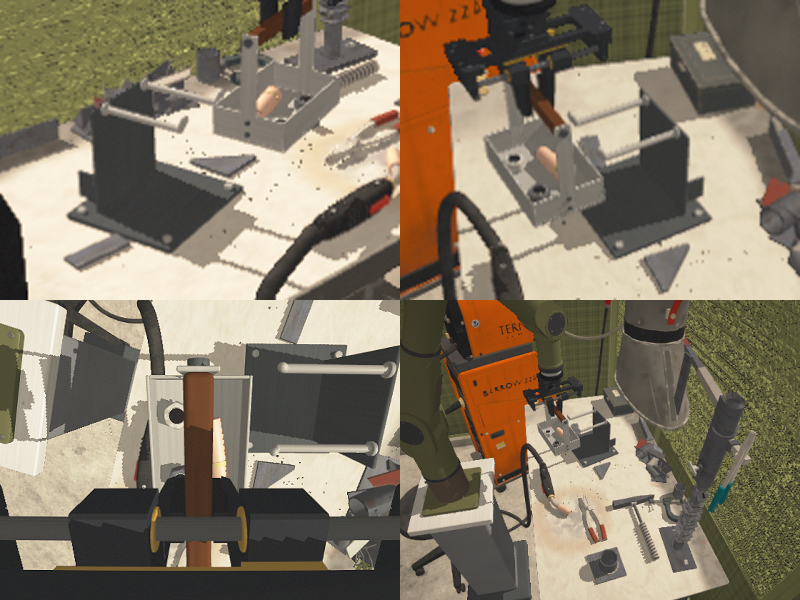

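The carrier is held level with its underside at about 0.156 m, about 12 cm horizontally from where it hung. All three parts are in the tray, and the offcut and gusset haven't moved. I'll hand it in.

```bash
python3 -c "
from h import *
print(workorder.finish_job())"
```

```text
the job is handed in; nothing more can be done
None
```

The carrier is off the hooks and held by the middle of its bar in the gripper, and the job is handed in at about 13 s. I gripped the bar at 45 N, lifted it 41 mm over the tips and drew it 110 mm straight off along the stand's −x. Then I raised it another 80 mm and moved it 44 mm sideways.

- **Position:** the underside is about 15.6 cm above the table. The carrier is about 12 cm horizontally from where it hung, plus 12 cm of lift.
- **Level:** opposite rims matched within about 1 mm, and the wrist-view floor slope was under 0.004.
- **Grip and load:** the opening stayed steady at about 15–16 mm on the 16 mm bar. The load reads about 5–6 N, and I saw no sign of contact with the prongs.
- **Contents:** the nozzle and both nuts show in the tray in the final pictures.
- **Other things:** the offcut, gusset, hammer, pliers and stub look unmoved. I checked these by eye only.
- **Disagreements:**
  - The scene and side floor-plane fits were noisy (slopes 0.02–0.07, few pixels), so I relied on the wrist view and the rim heights.
  - The detector does not tell the two nuts apart. It also missed the nozzle in the last scene and side views, though it shows in the pictures and the detector found it in the wrist view.

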